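# Check three spring latches and load the sound station

## Robot

A 6-joint arm with a two-finger parallel gripper is mounted at the origin on a cart in front of the work surface, level with it; the furniture and walls round the work are solid. World frame = base frame: x ahead of the robot, y to its left, z up, the work surface at z = 0. Lengths are in m, angles in rad, forces in N, time in s.
With the tool pointing down it reaches from about 0.275 to 0.725 m from the base axis. Payload 15.9 kg.
Tool frame: the origin (TCP) lies at the very end of the fingers, on their centre line; the grasp point (between the pads) lies 19 mm behind it (bot.grip_depth is the z of the grasp point in the tool frame, in m); z points along the fingers, y is the line along which they close (so a half turn about z gives the same grasp; the last joint's range is limited). The gripper opens to 85 mm and grips with 20 to 120 N. Pads are 22 mm wide; open, the fingers measure 114 mm over their backs; the gripper's body (76 mm by 85 mm) begins 54 mm behind the grasp point. The pads swing forward as they close: fully open they stand 13 mm farther back than shut.
Start: joints at [-1.3, 0.213, -0.034, 1.323, 0, 1.571], TCP at [0.134, -0.482, 0.207] pointing down, gripper open.
Joint ranges: [-2.98, 2.98], [-0.74, 1.72], [-1.14, 1.35], [-2.1, 2.04], [-1.57, 1.44], [-3.14, 3.14]. Speed limits (rad/s): [1.89, 1.89, 2.39, 2.57, 3.14, 3.14].

## Interface

Orientations are given as [roll, pitch, yaw] about the fixed x, y, z axes, in that order (R = Rz(yaw) Ry(pitch) Rx(roll)).
In Python, from cell import bot, imaging gives the robot as it stands.
- The arm moves only by the tool jog_arm, never from a script. Its argument "increments" is one flat list of numbers, 7 for each row, row after row: the closure, from 0 (fully open) to 1 (shut), then the shift along the tool's x, y, z in mm, then the turn, a rotation vector about the tool's x, y, z in degrees. In form: [jaw, tx, ty, tz, wx, wy, wz, jaw, tx, ty, tz, wx, wy, wz, ...]. A call has 1 to 8 rows; each row shifts and turns the commanded pose from where the row before left it, along the tool's axes as they then stand; what a row does not reach is not made up. A row lasts 1/12 s, in which the tool goes at most 41.7 mm and 7.16 degrees, less where a joint would pass 70% of its speed; a pose out of reach is approached as far as the arm can. A call with a gripper value outside its range is refused whole. The fingers move at their own pace and stop on an object; "force" is the grip in N (left out, the last holds). Time passes only in rows, so rows that do not move let the fingers close. It gives the time, the measured TCP pose, the force, the opening and the grip force at its end, in the units of the state.
- bot.observe(): the state, without advancing time (a new reading comes with each control period).
- imaging.grab_frame(name): name is "scene" or "side" or "wrist"; returns the picture (420x560x3 uint8, blue, green, red); there is no depth.
- imaging.camera_info(name): a dict with "intrinsics" (3x3 intrinsics, pixels), "camera_from_world" (4x4, takes a point from world to camera coordinates). Camera axes: x right, y up, looking along -z (the intrinsics and any distortion apply to the point x, -y, -z); pixel columns grow to the right and rows downward; lengths in m; the calibration is good to about 2 mm. A picture is of the moment at which its call begins: read the wrist's pose just before it. camera_info takes no time and is no camera call; for the wrist camera it gives the pose at the moment of the call.
- bot.job_done(): hands the job in; it is judged then, once.
The state is a dict: "time": time; "joint_pos": joint angles; "qvel": joint speeds; "joint_efforts": joint torques, N m; "tool_pos": TCP position; "ee_rot": TCP orientation; "force": force on the tool from outside, world axes, zero at the start; "ft_torque": the same for the moment, N m; "opening": opening from 0.0 (shut) to 1.0 (fully open); "grasp_force": force on a finger pad.
Only numpy, scipy, OpenCV 4.12 (cv2) and the standard library are available. Lean on these libraries where they do the work, as an engineer would, in place of code of your own. Each camera call takes 0.05 s, during which the arm holds its last target. There are 200 camera calls.

## Task

Press the plunger of each of the three sample stations gently down until it clicks and stays locked, never pressing harder than 25 N, and feel the force at which it gives way. Only then stand the lone white vial with the black cap upright in the well of the one station whose latch gave way between 8 and 14 N, and let go of it. Leave all three latches locked down and do not disturb the other things on the worktop.

Things in the scene. Friction and masses are not known exactly. Their poses are not given: they have to be found in the camera images.
- latch_a: sample station, one of three alike (a left, b middle, c right); fixed. Aluminium plate 150 x 64 x 8 mm, long along its x; origin under its centre on the worktop, z up. At x = +40 mm a grey latch housing 50 x 50 mm, top 42 mm above the worktop, with the plunger above it; at x = -40 mm the vial well
- cap_a (a point): centre of the top of the plunger cap of latch_a: black round flat cap 25 mm across, 8 mm thick, 70 mm above the worktop when up; moves down with the plunger
- plunger_a (a joint): plunger travel in m, 0 = up, grows pressed down. Force rises to its peak (release force) at 2.6 mm, then falls to nothing at 5.7 mm: there it clicks, snaps down by itself and locks at 12 mm; beyond, it resists steeply (stop 14 mm). Let go earlier, it springs up. One latch peaks at 4 to 6 N, one at 10 to 12, one at 16 to 18.5; which is which changes
- well_a (a point): centre of the floor of the vial well of latch_a, 8 mm above the worktop: a grey ring open at the top, 34 mm inside, 42 mm outside, 16 mm high (its rim is 24 mm above the worktop)
- latch_b: sample station, one of three alike (a left, b middle, c right); fixed. Aluminium plate 150 x 64 x 8 mm, long along its x; origin under its centre on the worktop, z up. At x = +40 mm a grey latch housing 50 x 50 mm, top 42 mm above the worktop, with the plunger above it; at x = -40 mm the vial well
- cap_b (a point): centre of the top of the plunger cap of latch_b: black round flat cap 25 mm across, 8 mm thick, 70 mm above the worktop when up; moves down with the plunger
- plunger_b (a joint): plunger travel in m, 0 = up, grows pressed down. Force rises to its peak (release force) at 2.6 mm, then falls to nothing at 5.7 mm: there it clicks, snaps down by itself and locks at 12 mm; beyond, it resists steeply (stop 14 mm). Let go earlier, it springs up. One latch peaks at 4 to 6 N, one at 10 to 12, one at 16 to 18.5; which is which changes
- well_b (a point): centre of the floor of the vial well of latch_b, 8 mm above the worktop: a grey ring open at the top, 34 mm inside, 42 mm outside, 16 mm high (its rim is 24 mm above the worktop)
- latch_c: sample station, one of three alike (a left, b middle, c right); fixed. Aluminium plate 150 x 64 x 8 mm, long along its x; origin under its centre on the worktop, z up. At x = +40 mm a grey latch housing 50 x 50 mm, top 42 mm above the worktop, with the plunger above it; at x = -40 mm the vial well
- cap_c (a point): centre of the top of the plunger cap of latch_c: black round flat cap 25 mm across, 8 mm thick, 70 mm above the worktop when up; moves down with the plunger
- plunger_c (a joint): plunger travel in m, 0 = up, grows pressed down. Force rises to its peak (release force) at 2.6 mm, then falls to nothing at 5.7 mm: there it clicks, snaps down by itself and locks at 12 mm; beyond, it resists steeply (stop 14 mm). Let go earlier, it springs up. One latch peaks at 4 to 6 N, one at 10 to 12, one at 16 to 18.5; which is which changes
- well_c (a point): centre of the floor of the vial well of latch_c, 8 mm above the worktop: a grey ring open at the top, 34 mm inside, 42 mm outside, 16 mm high (its rim is 24 mm above the worktop)
- vial: white closed sample vial with a black screw cap, standing by itself to the left of the stations; 28 mm across, 64 mm tall (cap 26 mm across, from 50 mm up), 20 to 50 g; origin at the centre of its underside, z up its axis
- spanner: loose steel spanner 132 x 22 x 5 mm lying on the worktop, a bystander; origin under its middle
- tweezers: loose tweezers 124 x 14 x 10 mm lying on the worktop, a bystander; origin under their middle
- petri_dish: loose petri dish 62 mm across, 14 mm high, behind the stations, a bystander; origin under its middle
- splash_shield: clear upright sheet, hardly visible, part of the room: stands square to x behind the left and middle stations, 296 mm wide along y, 4 mm thick, 322 mm high; origin at the middle of its foot. Keep arm and gripper clear of it
Things that resemble listed ones, but are neither listed nor needed, are in the scene too. What is shaped like the vial but turquoise is not meant.

How it is judged:
On the way:
1. all three latches have clicked and rest locked, before the vial has been moved (value of joint plunger_a between 0.011 and 0.013 m and value of joint plunger_b between 0.011 and 0.013 m and value of joint plunger_c between 0.011 and 0.013 m and distance of vial from where it was at the start of the episode below 0.03 m), for 0.2 s.
At the end, for the whole second after the job is handed in: The vial stands released, at rest and upright (0.1 rad) on the floor of the well (3 mm in height, 6 mm from its centre) of the station whose latch releases between 8 and 14 N (compared by the latch's inner load, which equals that force); all three plungers locked at 11 to 13 mm (value of joint plunger_a between 0.011 and 0.013 m and value of joint plunger_b between 0.011 and 0.013 m and value of joint plunger_c between 0.011 and 0.013 m and ((horizontal distance between vial and well_a below 0.006 m and z of vial in the frame of well_a between -0.003 and 0.003 m and contact force between latch_a and anything else between 8 and 14 N) or (horizontal distance between vial and well_b below 0.006 m and z of vial in the frame of well_b between -0.003 and 0.003 m and contact force between latch_b and anything else between 8 and 14 N) or (horizontal distance between vial and well_c below 0.006 m and z of vial in the frame of well_c between -0.003 and 0.003 m and contact force between latch_c and anything else between 8 and 14 N)) and angle between vial's own z axis and vertical below 0.1 rad and linear speed of vial below 0.01 m/s and contact force between the fingers and vial below 0.05 N); the robot touches nothing.
It fails at once if the robot presses on a station or its latch with more than 25 N (contact force between any of latch_a, latch_b, latch_c and the fingers above 25 N or contact force between any of latch_a, latch_b, latch_c and the arm above 25 N).
It fails at once if the vial is tipped over (more than 0.8 rad) (angle between vial's own z axis and vertical above 0.8 rad).
It fails at once if the spanner, tweezers or petri dish is pushed more than 20 mm (distance of any of spanner, tweezers, petri_dish from where it was at the start of the episode above 0.02 m).
It also fails if it takes over 72 s, if anything falls off the work surface, if the arm or the gripper's body presses on something with over 40 N, if the wrist force passes 120 N, or if a joint passes its speed limit or range.

## Working session

There is one attempt and no reset: what is moved stays moved. The work goes in short steps, Python scripts to look and compute and a tool call to move; the robot and the scene stay as the last step left them, time stands still between calls to the robot, and variables do not carry over. Pictures are saved under pics/ and viewed, at most 10 in all, crops included, and the job is handed in when it is done.

Besides the shell and the picture viewer there is one more tool, called after ">>>" as name(argument=value, ...) on one line, values as JSON. jog_arm: Moves the arm, as the interface text tells. Its arguments: {"type":"object","properties":{"increments":{"type":"array"},"force":{"type":"number"}},"required":["increments"]}

```bash
mkdir -p pics; ls; python3 - <<'E'
from cell import bot, imaging
import cv2
print(bot.observe())
for n in ("scene","side"):
    i=imaging.grab_frame(n); cv2.imwrite(f"pics/{n}0.png",i)
    print(n,imaging.camera_info(n))
E
```

```text
pics
{'time': 0.0, 'joint_pos': array([-1.30000323e+00,  2.13348332e-01, -3.50663803e-02,  1.32346479e+00,
       -2.24711263e-06,  1.57078729e+00]), 'qvel': array([-4.05451335e-04, -7.70390976e-04,  7.30389900e-04,  3.95765736e-05,
       -8.92010549e-04, -4.93364601e-04]), 'joint_efforts': array([ 2.05509969e-03, -6.86177731e+01,  4.87113976e+01,  1.78556435e-02,
        1.08192492e-04, -7.99616117e-06]), 'tool_pos': array([ 0.13365215, -0.48143761,  0.20671718]), 'ee_rot': array([-3.14050947e+00,  2.23732021e-06,  2.70802142e-01]), 'force': array([0.67229985, 0.31694361, 0.12653544]), 'ft_torque': array([-0.02961879, -0.00670726, -0.00723942]), 'grasp_force': 0.0, 'opening': 0.9992955257503092}
scene {'intrinsics': array([[459.63327039,   0.        , 276.7478948 ],
       [  0.        , 459.63327039, 209.31583686],
       [  0.        ,   0.        ,   1.        ]]), 'camera_from_world': array([[-0.8520441 , -0.52308962,  0.01995242,  0.39964113],
       [ 0.35223865, -0.54472108,  0.76105642, -0.28718941],
       [-0.38723221,  0.65548164,  0.64837877, -1.08740731],
       [ 0.        ,  0.        ,  0.        ,  1.        ]])}
side {'intrinsics': array([[433.54972317,   0.        , 285.82855459],
       [  0.        , 433.54972317, 206.49054069],
       [  0.        ,   0.        ,   1.        ]]), 'camera_from_world': array([[-0.93694016, -0.34921473,  0.0138642 ,  0.48914702],
       [ 0.24451203, -0.62664684,  0.73995108, -0.23600927],
       [-0.24971386,  0.69667984,  0.6725178 , -0.92938976],
       [ 0.        ,  0.        ,  0.        ,  1.        ]])}
```

View pics/scene0.png

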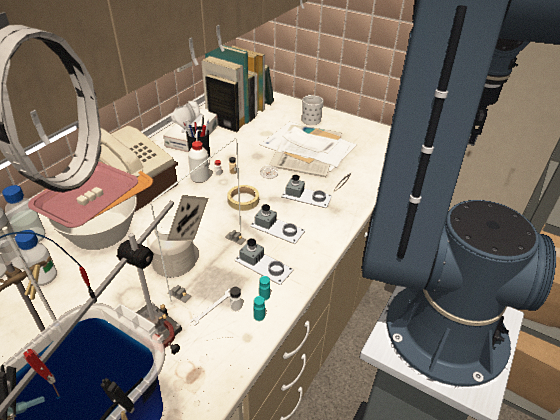

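View pics/side0.png

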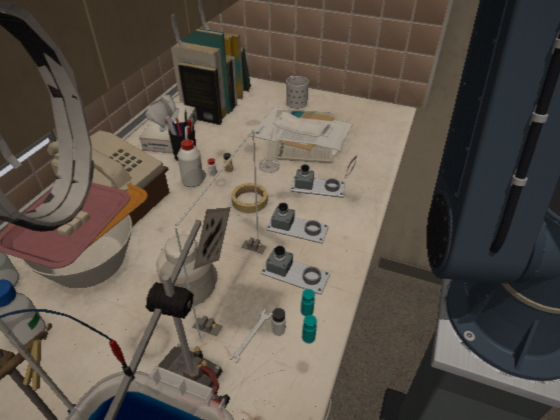

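The scene picture shows the stations: c cap at about (295,180), b (266,208), a (252,242). Their wells are towards the robot, on the right. The white vial is at (235,298), two turquoise ones are at (262,300), and the spanner lies beside the vial. The side view shows the same layout: caps at (304,171), (283,208) and (280,251), vial at (278,320). I'll enlarge both views.

```bash
python3 - <<'E'
import cv2, numpy as np
a=cv2.imread("pics/scene0.png")[165:325,190:340]; b=cv2.imread("pics/side0.png")[155:365,225:365]
f=lambda i,s:cv2.resize(i,None,fx=s,fy=s,interpolation=cv2.INTER_CUBIC)
A=f(a,2.6);B=f(b,2.8)
h=max(A.shape[0],B.shape[0]);o=np.zeros((h,A.shape[1]+B.shape[1],3),np.uint8)
o[:A.shape[0],:A.shape[1]]=A;o[:B.shape[0],A.shape[1]:]=B
print(o.shape,A.shape);cv2.imwrite("pics/crop0.png",o)
E
```

```text
(588, 782, 3) (416, 390, 3)
```

View pics/crop0.png

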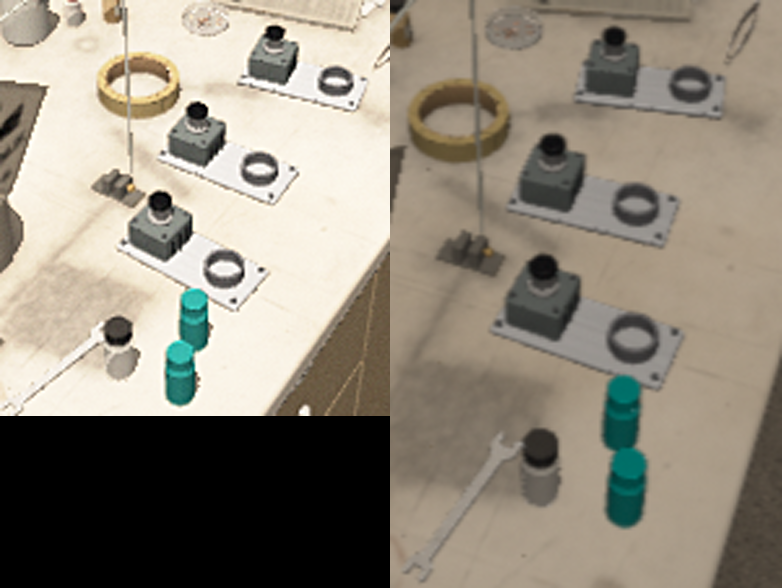

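```bash
cat > h.py <<'E'
import numpy as np, cv2
from cell import bot, imaging
def ray(n,u,v,z,ci=None):
    ci=ci or imaging.camera_info(n);K=ci["intrinsics"];T=ci["camera_from_world"]
    d=np.linalg.solve(K,[u,v,1]);d=T[:3,:3].T@np.array([d[0],-d[1],-d[2]]);c=-T[:3,:3].T@T[:3,3]
    return c+d*(z-c[2])/d[2]
def proj(n,p,ci=None):
    ci=ci or imaging.camera_info(n);T=ci["camera_from_world"];q=T[:3,:3]@np.array(p)+T[:3,3]
    q=ci["intrinsics"]@[q[0],-q[1],-q[2]];return q[:2]/q[2]
def inc(dx,dy,dz):
    from scipy.spatial.transform import Rotation as R
    return R.from_euler('xyz',bot.observe()["ee_rot"]).inv().apply([dx,dy,dz])*1000
E
python3 - <<'E'
from h import *
np.set_printoptions(precision=4,suppress=True)
A=lambda u,v:(190+u/2.6,165+v/2.6); B=lambda u,v:(225+(u-390)/2.8,155+v/2.8)
for n,a,b,z in [("cap c",(275,31),(615,35),.07),("cap b",(197,109),(553,142),.07),("cap a",(160,199),(543,263),.07),
 ("well c",(336,77),(691,80),.024),("well b",(260,166),(636,199),.024),("well a",(223,266),(633,332),.024),("vial",(119,326),(541,438),.064),
 ("spanner",(103,330),(515,445),.005),("teal1",(195,297),(624,387),.064),("teal2",(180,350),(629,459),.064),("shieldpost",(128,178),(480,238),.0),("petri",(205,18),(513,28),.01)]:
    print(n,ray("scene",*A(*a),z)[:2],ray("side",*B(*b),z)[:2])
ci=imaging.camera_info("wrist");T=ci["camera_from_world"];print(ci,"cam pos",-T[:3,:3].T@T[:3,3])
E
```

```text
cap c [ 0.5571 -0.2534] [ 0.558  -0.2476]
cap b [ 0.5575 -0.0815] [ 0.5594 -0.0788]
cap a [0.513  0.0572] [0.5159 0.0589]
well c [ 0.4788 -0.2682] [ 0.4808 -0.2633]
well b [ 0.4764 -0.0834] [ 0.4805 -0.0822]
well a [0.4333 0.0639] [0.4363 0.0634]
vial [0.456  0.2087] [0.4597 0.2088]
spanner [0.4964 0.1824] [0.4901 0.1843]
teal1 [0.4165 0.1425] [0.4188 0.1462]
teal2 [0.3944 0.2018] [0.3964 0.2029]
shieldpost [ 0.6022 -0.0098] [ 0.6017 -0.008 ]
petri [ 0.6851 -0.3008] [ 0.6864 -0.2955]
{'intrinsics': array([[362.2161,   0.    , 284.0034],
       [  0.    , 362.2161, 211.2989],
       [  0.    ,   0.    ,   1.    ]]), 'camera_from_world': array([[ 0.2668, -0.9637, -0.002 , -0.4981],
       [ 0.9131,  0.2535, -0.3195,  0.0424],
       [ 0.3084,  0.0834,  0.9476, -0.3808],
       [ 0.    ,  0.    ,  0.    ,  1.    ]])} cam pos [ 0.2116 -0.4591  0.3734]
```

```bash
python3 - <<'E'
from h import *
np.set_printoptions(precision=4,suppress=True)
for n,a in [("scene",(233,237)),("scene",(178,293)),("side",(254,244)),("side",(208,325))]: print(n,a,ray(n,*a,0.005)[:2])
for a in [(238,140),(152,205)]: print("top",ray("scene",*a,.322)[:2])
for a in [(253,133)]: print("top side",ray("side",*a,.322)[:2])
E
```

```text
scene (233, 237) [0.6055 0.0159]
scene (178, 293) [0.6031 0.2545]
side (254, 244) [0.6016 0.0115]
side (208, 325) [0.5992 0.2549]
top [ 0.5886 -0.0038]
top [0.5914 0.2893]
top side [0.595  0.0034]
```

>>> jog_arm(increments=[0.6,0,0,-15,0,0,5.17,0.6,0,0,-15,0,0,5.17,0.6,0,0,-15,0,0,5.17,1,21,-30,0,0,0,0,1,21,-30,0,0,0,0,1,21,-30,0,0,0,0,1,21,-30,0,0,0,0,1,21,-30,0,0,0,0])

```text
time: 0.77
tool_pos: [0.2391, -0.3301, 0.252]
ee_rot: [-3.141, 0.0, -0.0]
force: [1.3, -0.8, -0.9]
opening: 0.001
grasp_force: 0.0
```

>>> jog_arm(increments=[1,21,-30,0,0,0,0,1,21,-30,0,0,0,0,1,21,-30,0,0,0,0,1,21,-30,0,0,0,0,1,21,-30,0,0,0,0,1,21,-30,0,0,0,0,1,21,-30,0,0,0,0,1,0,0,0,0,0,0])

```text
time: 1.43
tool_pos: [0.3881, -0.1172, 0.2518]
ee_rot: [-3.14, -0.0, 0.005]
force: [-0.1, -0.3, 0.1]
opening: 0.001
grasp_force: 0.0
```

```bash
python3 - <<'E'
from h import *
i=imaging.grab_frame("wrist");cv2.imwrite("pics/w0.png",i)
ci=imaging.camera_info("wrist")
for p in [(.557,-.25,.07),(.558,-.08,.07),(.515,.058,.07),(.48,-.265,.024),(.478,-.083,.024),(.435,.063,.024),(.458,.209,.064)]: print(p,proj("wrist",p,ci))
import pickle;pickle.dump(ci,open("w0.pkl","wb"))
E
```

```text
(0.557, -0.25, 0.07) [443.36279911 -23.5680313 ]
(0.558, -0.08, 0.07) [239.04920808 -25.94461867]
(0.515, 0.058, 0.07) [82.0293139  30.52960275]
(0.48, -0.265, 0.024) [428.36179813  76.88674949]
(0.478, -0.083, 0.024) [250.09149256  78.12175787]
(0.435, 0.063, 0.024) [113.42406821 120.65815835]
(0.458, 0.209, 0.064) [-65.42992182  98.20921077]
```

View pics/w0.png

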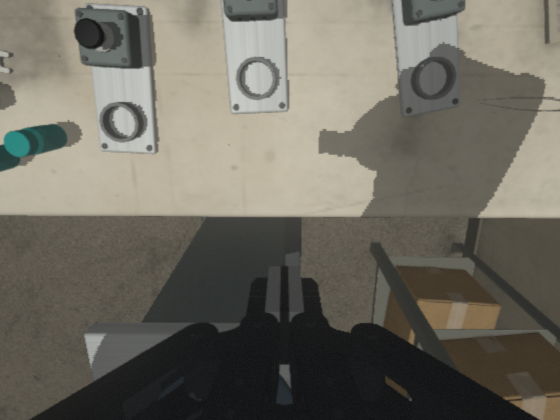

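The wrist view shows cap a at (90,33), well a at (123,121), well b at (257,77) and well c at (433,76). Caps b and c are out of view at the top, so I'll move forward and look again.

>>> jog_arm(increments=[1,30,0,0,0,0,0,1,30,0,0,0,0,0,1,30,0,0,0,0,0,1,30,0,0,0,0,0,1,0,0,0,0,0,0,1,0,0,0,0,0,0])

```text
time: 1.98
tool_pos: [0.5059, -0.1224, 0.2511]
ee_rot: [-3.141, 0.002, -0.0]
force: [-0.8, -0.2, -0.4]
opening: -0.001
grasp_force: 0.0
```

```bash
python3 - <<'E'
from h import *
np.set_printoptions(precision=4,suppress=True)
ci=imaging.camera_info("wrist");i=imaging.grab_frame("wrist");cv2.imwrite("pics/w1.png",i)
print(bot.observe()["tool_pos"])
g=i.max(2);m=(g<55).astype(np.uint8);m[300:]=0
n,l,s,c=cv2.connectedComponentsWithStats(m)
for k in range(1,n):
    if s[k,4]>120: print(s[k],c[k],ray("wrist",*c[k],.07,ci)[:2])
E
```

```text
[ 0.5052 -0.1224  0.2516]
[384  99  11  45 281] [388.5765 121.5125] [ 0.5577 -0.2191]
[412 106  29  31 654] [426.5505 120.3257] [ 0.5587 -0.2545]
[ 92 155  25  23 136] [108.2794 162.9338] [0.5188 0.049 ]
[409 176  24  27 169] [424.5385 192.0769] [ 0.4892 -0.2612]
[280 268   9  32 245] [283.9959 284.8571] [ 0.3846 -0.1213]
[249 279  18  21 303] [258.736 289.571] [ 0.3787 -0.0936]
[302 279  18  21 310] [309.3452 289.6   ] [ 0.3787 -0.149 ]
```

View pics/w1.png

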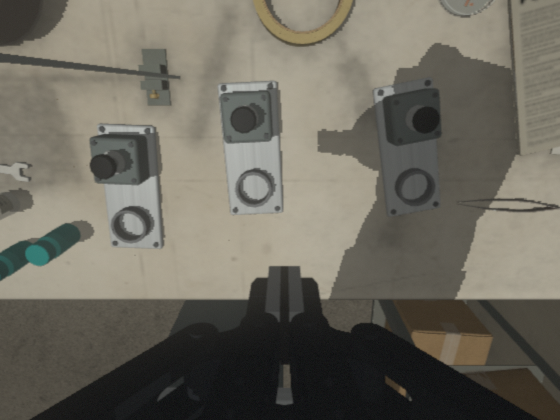

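The picture shows caps a (103,166), b (244,120) and c (426,120), and rims a (132,224), b (255,187) and c (415,186). The shield's edge line ends at about (180,77).

```bash
python3 - <<'E'
from h import *
np.set_printoptions(precision=4,suppress=True)
for n,p,z in [("ca",(103,166),.07),("cb",(244,120),.07),("cc",(426.5,120),.07),("wa",(132,224),.024),("wb",(255,187),.024),("wc",(415,186),.024),("shield end top",(180,77),.322)]:
    print(n,ray("wrist",*p,z))
print(bot.observe()["joint_pos"])
E
```

```text
ca [0.5151 0.0549 0.07  ]
cb [ 0.5585 -0.084   0.07  ]
cc [ 0.5583 -0.2546  0.07  ]
wa [0.4373 0.0556 0.024 ]
wb [ 0.4816 -0.0887  0.024 ]
wc [ 0.4826 -0.2683  0.024 ]
shield end top [ 0.5891 -0.0958  0.322 ]
[-0.2375  0.2544  0.1304  1.4482 -0.0001  2.9046]
```

>>> jog_arm(increments=[1,13,33,0,0,0,0,1,13,33,0,0,0,0,1,13,33,0,0,0,0,1,13,33,0,0,0,0,1,0,0,38,0,0,0,1,0,0,38,0,0,0,1,0,0,38,0,0,0,1,0,0,38,0,0,0])

```text
time: 2.7
tool_pos: [0.5564, -0.2545, 0.0993]
ee_rot: [3.141, -0.001, -0.001]
force: [0.6, -0.1, 0.1]
opening: -0.003
grasp_force: 0.0
```

>>> jog_arm(increments=[1,0,0,12,0,0,0,1,0,0,12,0,0,0,1,0,0,0,0,0,0,1,0,0,0,0,0,0])

```text
time: 3.03
tool_pos: [0.5567, -0.254, 0.0768]
ee_rot: [-3.142, 0.0, -0.001]
force: [0.5, 0.3, 0.3]
opening: 0.003
grasp_force: 0.0
```

>>> jog_arm(increments=[1,0,0,2,0,0,0,1,0,0,2,0,0,0,1,0,0,1,0,0,0,1,0,0,0,0,0,0,1,0,0,0,0,0,0])

```text
time: 3.45
tool_pos: [0.5578, -0.2538, 0.0715]
ee_rot: [3.141, -0.0, 0.0]
force: [-0.0, 0.5, -0.8]
opening: -0.001
grasp_force: 0.0
```

>>> jog_arm(increments=[1,0,0,1,0,0,0,1,0,0,0,0,0,0,1,0,0,0,0,0,0])

```text
time: 3.7
tool_pos: [0.5577, -0.2537, 0.0702]
ee_rot: [3.142, 0.0, 0.0]
force: [-0.6, 0.2, 0.9]
opening: 0.001
grasp_force: 0.0
```

>>> jog_arm(increments=[1,0,0,1,0,0,0,1,0,0,0,0,0,0,1,0,0,0,0,0,0])

```text
time: 3.95
tool_pos: [0.5577, -0.2537, 0.0691]
ee_rot: [-3.142, 0.0, 0.0]
force: [0.1, -0.6, -0.2]
opening: 0.0
grasp_force: 0.0
```

>>> jog_arm(increments=[1,0,0,1,0,0,0,1,0,0,0,0,0,0,1,0,0,0,0,0,0])

```text
time: 4.2
tool_pos: [0.5577, -0.2537, 0.0681]
ee_rot: [-3.142, 0.0, 0.0]
force: [0.5, 0.4, 0.6]
opening: 0.001
grasp_force: 0.0
```

>>> jog_arm(increments=[1,0,0,1,0,0,0,1,0,0,0,0,0,0,1,0,0,0,0,0,0])

```text
time: 4.45
tool_pos: [0.5577, -0.2537, 0.0671]
ee_rot: [-3.142, 0.0, 0.0]
force: [-0.6, -0.0, -0.1]
opening: -0.004
grasp_force: 0.0
```

No contact at 67 mm, so I'll look before going on.

```bash
python3 - <<'E'
from h import *
a=imaging.grab_frame("side")[130:230,240:370];b=imaging.grab_frame("scene")[140:240,230:360];w=imaging.grab_frame("wrist")
print(proj("side",bot.observe()["tool_pos"])-[240,130],proj("scene",bot.observe()["tool_pos"])-[230,140],proj("wrist",bot.observe()["tool_pos"]))
f=lambda i:cv2.resize(i,(390,300),interpolation=cv2.INTER_CUBIC)
o=np.vstack([np.hstack([f(a),f(b)]),np.hstack([f(w[160:370,150:423]),f(w)])]);cv2.imwrite("pics/p1.png",o)
E
```

```text
[66.10230412 37.08501983] [65.59887933 37.52952607] [285.58338257 257.40345994]
```

View pics/p1.png

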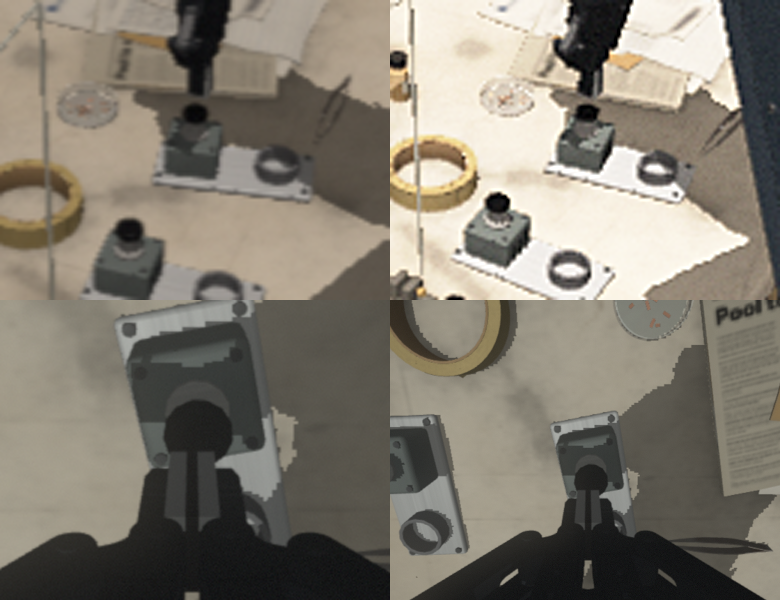

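The fingertips are still about 10 mm above cap c and laterally on it, with the tip at about (200,93) in the upper-left crop and the cap top at (195,108). I'll carry on down.

>>> jog_arm(increments=[1,0,0,1,0,0,0,1,0,0,1,0,0,0,1,0,0,1,0,0,0,1,0,0,1,0,0,0,1,0,0,0,0,0,0,1,0,0,0,0,0,0])

```text
time: 5.1
tool_pos: [0.5577, -0.2537, 0.0631]
ee_rot: [-3.142, 0.0, 0.0]
force: [0.1, -0.9, -0.2]
opening: 0.005
grasp_force: 0.0
```

>>> jog_arm(increments=[1,0,0,1,0,0,0,1,0,0,1,0,0,0,1,0,0,0,0,0,0,1,0,0,0,0,0,0])

```text
time: 5.43
tool_pos: [0.5577, -0.2537, 0.0612]
ee_rot: [-3.142, 0.0, 0.0]
force: [0.2, 0.8, 0.5]
opening: -0.002
grasp_force: 0.0
```

>>> jog_arm(increments=[1,0,0,1,0,0,0,1,0,0,0,0,0,0,1,0,0,0,0,0,0])

```text
time: 5.68
tool_pos: [0.5577, -0.2537, 0.0601]
ee_rot: [-3.142, 0.0, 0.0]
force: [0.8, -1.3, 0.2]
opening: 0.003
grasp_force: 0.0
```

>>> jog_arm(increments=[1,0,0,1,0,0,0,1,0,0,0,0,0,0,1,0,0,0,0,0,0])

```text
time: 5.93
tool_pos: [0.5577, -0.2537, 0.0591]
ee_rot: [-3.142, 0.0, 0.0]
force: [0.3, 0.3, -0.6]
opening: -0.0
grasp_force: 0.0
```

>>> jog_arm(increments=[1,0,0,1,0,0,0,1,0,0,0,0,0,0,1,0,0,0,0,0,0])

```text
time: 6.18
tool_pos: [0.5577, -0.2537, 0.0582]
ee_rot: [-3.142, 0.0, 0.0]
force: [0.4, 0.2, 1.0]
opening: 0.002
grasp_force: 0.0
```

```bash
python3 - <<'E'
from h import *
a=imaging.grab_frame("side")[130:230,240:370];b=imaging.grab_frame("scene")[140:240,230:360]
a0=cv2.imread("pics/side0.png")[130:230,240:370];b0=cv2.imread("pics/scene0.png")[140:240,230:360]
f=lambda i:cv2.resize(i[10:85,20:105],None,fx=4.5,fy=4,interpolation=cv2.INTER_CUBIC)
o=np.vstack([np.hstack([f(a),f(a0)]),np.hstack([f(b),f(b0)])]);cv2.imwrite("pics/p2.png",o)
E
```

```text
(no output)
```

View pics/p2.png

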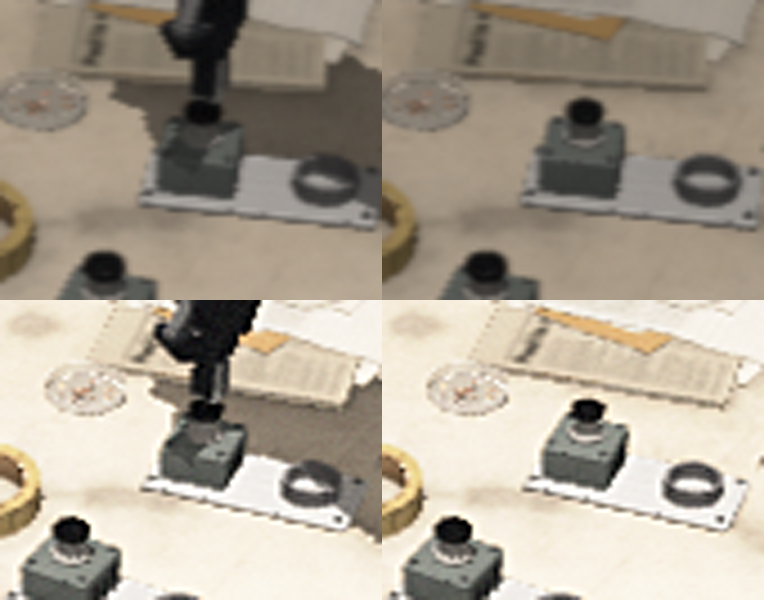

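The cap is still up. The fingertips now sit just above the cap (about (205,100) in the crop), so the real tip is roughly 12 mm behind the reported TCP. I'll continue down in 1 mm steps.

>>> jog_arm(increments=[1,0,0,1,0,0,0,1,0,0,0,0,0,0,1,0,0,0,0,0,0])

```text
time: 6.53
tool_pos: [0.5577, -0.2537, 0.0572]
ee_rot: [-3.142, 0.0, 0.0]
force: [0.5, -0.3, 0.2]
opening: -0.001
grasp_force: 0.0
```

>>> jog_arm(increments=[1,0,0,1,0,0,0,1,0,0,0,0,0,0,1,0,0,0,0,0,0])

```text
time: 6.78
tool_pos: [0.5577, -0.2537, 0.0561]
ee_rot: [-3.141, 0.0, 0.0]
force: [-0.4, 0.5, 1.0]
opening: -0.004
grasp_force: 0.0
```

>>> jog_arm(increments=[1,0,0,1,0,0,0,1,0,0,0,0,0,0,1,0,0,0,0,0,0])

```text
time: 7.03
tool_pos: [0.5576, -0.2537, 0.0551]
ee_rot: [-3.142, 0.0, 0.0]
force: [0.6, -0.7, -0.5]
opening: -0.002
grasp_force: 0.0
```

>>> jog_arm(increments=[1,0,0,1,0,0,0,1,0,0,0,0,0,0,1,0,0,0,0,0,0])

```text
time: 7.28
tool_pos: [0.5577, -0.2537, 0.0542]
ee_rot: [3.142, 0.0, 0.0]
force: [-0.5, -1.2, 0.3]
opening: 0.001
grasp_force: 0.0
```

>>> jog_arm(increments=[1,0,0,1,0,0,0,1,0,0,0,0,0,0,1,0,0,0,0,0,0])

```text
time: 7.53
tool_pos: [0.5577, -0.2537, 0.0531]
ee_rot: [-3.141, 0.0, 0.0]
force: [-0.1, 0.0, 0.1]
opening: -0.004
grasp_force: 0.0
```

>>> jog_arm(increments=[1,0,0,1,0,0,0,1,0,0,0,0,0,0,1,0,0,0,0,0,0])

```text
time: 7.78
tool_pos: [0.5577, -0.2537, 0.0521]
ee_rot: [-3.142, 0.0, 0.0]
force: [-0.2, 0.2, -0.2]
opening: -0.001
grasp_force: 0.0
```

>>> jog_arm(increments=[1,0,0,1,0,0,0,1,0,0,0,0,0,0,1,0,0,0,0,0,0])

```text
time: 8.03
tool_pos: [0.5577, -0.2537, 0.0511]
ee_rot: [-3.142, 0.0, 0.0]
force: [0.3, -0.5, -0.1]
opening: 0.001
grasp_force: 0.0
```

>>> jog_arm(increments=[1,0,0,1,0,0,0,1,0,0,0,0,0,0,1,0,0,0,0,0,0])

```text
time: 8.28
tool_pos: [0.5577, -0.2537, 0.0502]
ee_rot: [-3.142, 0.0, 0.0]
force: [-0.1, -1.1, 0.8]
opening: -0.003
grasp_force: 0.0
```

```bash
python3 - <<'E'
from h import *
a=imaging.grab_frame("side")[130:230,240:370];b=imaging.grab_frame("scene")[140:240,230:360];w=imaging.grab_frame("wrist")
f=lambda i:cv2.resize(i[10:85,20:105],(390,300),interpolation=cv2.INTER_CUBIC)
o=np.vstack([np.hstack([f(a),f(b)]),cv2.resize(w[150:300,150:410],(780,300))]);cv2.imwrite("pics/p3.png",o)
E
```

```text
(no output)
```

View pics/p3.png

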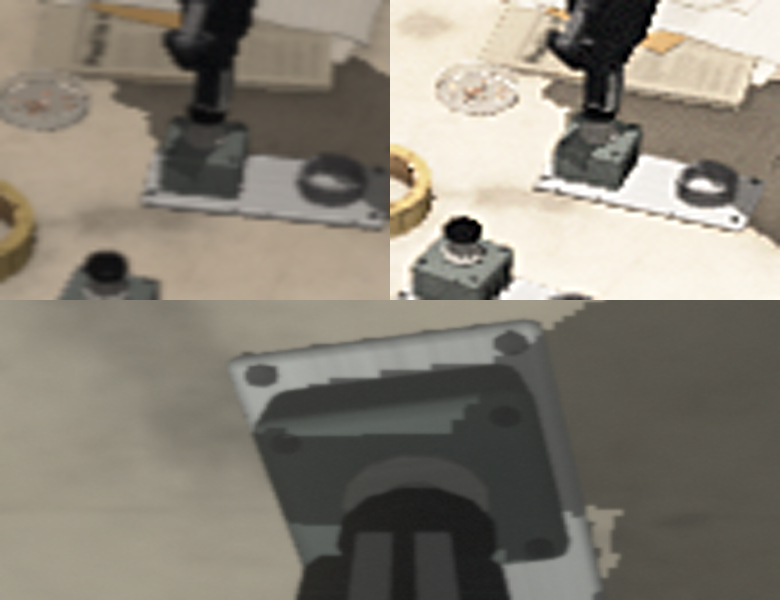

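The fingertips now cover the upper half of cap c in both views. The cap is still up and contact should be close.

>>> jog_arm(increments=[1,0,0,1,0,0,0,1,0,0,0,0,0,0,1,0,0,0,0,0,0])

```text
time: 8.68
tool_pos: [0.5577, -0.2537, 0.0491]
ee_rot: [-3.142, 0.0, 0.0]
force: [-0.1, -0.3, -1.4]
opening: -0.001
grasp_force: 0.0
```

>>> jog_arm(increments=[1,0,0,1,0,0,0,1,0,0,0,0,0,0,1,0,0,0,0,0,0])

```text
time: 8.93
tool_pos: [0.5577, -0.2537, 0.0481]
ee_rot: [-3.142, 0.0, 0.0]
force: [-0.2, -0.1, -0.4]
opening: -0.001
grasp_force: 0.0
```

>>> jog_arm(increments=[1,0,0,1,0,0,0,1,0,0,0,0,0,0,1,0,0,0,0,0,0])

```text
time: 9.18
tool_pos: [0.5577, -0.2537, 0.0471]
ee_rot: [-3.142, 0.0, 0.0]
force: [0.1, 0.1, -0.4]
opening: 0.002
grasp_force: 0.0
```

>>> jog_arm(increments=[1,0,0,1,0,0,0,1,0,0,0,0,0,0,1,0,0,0,0,0,0])

```text
time: 9.43
tool_pos: [0.5577, -0.2537, 0.0461]
ee_rot: [-3.142, 0.0, 0.0]
force: [-0.6, -0.9, -0.4]
opening: -0.002
grasp_force: 0.0
```

```bash
python3 - <<'E'
from h import *
a=imaging.grab_frame("side");a0=cv2.imread("pics/side0.png")
g=lambda i:i.max(2)
for nm,i in(("now",a),("start",a0)):
    print(nm);print(g(i)[156:192,296:314:1])
cv2.imwrite("pics/s4.png",a); print(bot.observe()["joint_efforts"],bot.observe()["joint_pos"])
E
```

```text
now
[[132  96  45  18  14  14  13  12  11  15  15  16  14  19  59 115 138 138]
 [142 134  87  31  13  16  16  11  13  11  15  13  17  21  53 114 138 139]
 [145 140  99  52  42  44  33  19  15  15  13  19  26  36  58 119 141 141]
 [109 112 109 106 108 113  77  28  13  13  12  19  45  54  65 122 144 146]
 [101 101 102 104 104 103  71  30  16  16  16  23  52  55  58 100 119 119]
 [ 75  75  76  75  76  75  51  22  16  16  16  26  55  56  62  86  98  97]
 [ 75  75  76  76  77  72  46  19  16  15  19  30  56  60  63  71  75  75]
 [ 79  80  80  79  80  72  47  20  16  17  18  33  58  60  65  74  77  77]
 [ 82  82  81  82  80  74  45  20  13  15  19  34  69  60  64  77  79  80]
 [ 84  83  83  83  81  71  45  21  15  16  16  45  71  65  70  79  81  83]
 [ 86  85  84  82  70  57  38  22  18  17  21  47  74  71  75  83  84  85]
 [ 88  86  86  83  64  46  44  36  29  25  29  56  77  80  82  85  86  86]
 [ 89  88  84  82  63  34  25  27  40  47  48  60  66  70  80  85  87  87]
 [ 87  73  54  51  52  35  17  13  15  20  21  27  34  70  84  84  86  88]
 [ 80  59  45  42  45  39  25  18  15  17  16 
[... 3809 characters left out ...]
58  56  56  56  56  57  57  58  56  57  54  70 130]
 [ 59  57  56  57  56  57  56  56  56  57  56  57  57  57  56  60 101 140]
 [ 70  67  61  55  55  56  55  55  56  56  55  55  56  57  55  55  86 135]
 [123 120  95  77  74  76  75  74  71  68  63  60  58  55  56  65 125 151]
 [152 152 150 148 147 147 146 145 131 121 108  99  84  76  77  88 134 152]
 [161 161 161 158 155 155 154 154 153 151 151 150 148 147 146 148 151 153]
 [115 118 123 128 134 143 150 154 159 161 162 162 158 153 152 151 152 154]]
[ 5.14454423e-04 -9.20265412e+01  4.56817353e+01 -1.46434153e-02
  9.34631487e-06 -4.01558748e-05] [-4.26929206e-01  5.15917274e-01 -1.18360694e-02  1.04306620e+00
  8.62818414e-06  2.71457175e+00]
```

Cap c is unmoved: its lower edge is still at row 171. Allowing for the near face of the fingers, the tips look a few mm above it. I'll keep going in 1 mm steps.

>>> jog_arm(increments=[1,0,0,1,0,0,0,1,0,0,0,0,0,0,1,0,0,0,0,0,0])

```text
time: 9.73
tool_pos: [0.5578, -0.2538, 0.0454]
ee_rot: [3.141, -0.0, 0.0]
force: [-0.1, -0.7, 2.4]
opening: -0.002
grasp_force: 1.6
```

>>> jog_arm(increments=[1,0,0,1,0,0,0,1,0,0,0,0,0,0,1,0,0,0,0,0,0])

```text
time: 9.98
tool_pos: [0.5578, -0.2538, 0.0444]
ee_rot: [3.141, -0.0, 0.0]
force: [-2.2, 0.4, 5.9]
opening: 0.002
grasp_force: 3.0
```

>>> jog_arm(increments=[1,0,0,1,0,0,0,1,0,0,0,0,0,0,1,0,0,0,0,0,0])

```text
time: 10.23
tool_pos: [0.5578, -0.2538, 0.0435]
ee_rot: [3.141, -0.0, 0.0]
force: [-3.6, 0.9, 8.6]
opening: -0.002
grasp_force: 4.1
```

>>> jog_arm(increments=[1,0,0,1,0,0,0,1,0,0,0,0,0,0,1,0,0,0,0,0,0])

```text
time: 10.48
tool_pos: [0.5578, -0.2538, 0.0427]
ee_rot: [3.141, -0.001, 0.0]
force: [-3.8, 2.6, 10.6]
opening: -0.002
grasp_force: 5.1
```

>>> jog_arm(increments=[1,0,0,1,0,0,0,1,0,0,0,0,0,0,1,0,0,0,0,0,0])

```text
time: 10.73
tool_pos: [0.5578, -0.2538, 0.0418]
ee_rot: [3.141, -0.001, 0.0]
force: [-3.3, 1.8, 11.1]
opening: -0.0
grasp_force: 5.8
```

>>> jog_arm(increments=[1,0,0,1,0,0,0,1,0,0,0,0,0,0,1,0,0,0,0,0,0])

```text
time: 10.98
tool_pos: [0.5579, -0.2538, 0.0406]
ee_rot: [3.141, -0.001, 0.0]
force: [-1.4, 0.7, 8.5]
opening: -0.0
grasp_force: 4.3
```

>>> jog_arm(increments=[1,0,0,1,0,0,0,1,0,0,0,0,0,0,1,0,0,0,0,0,0])

```text
time: 11.23
tool_pos: [0.5576, -0.2537, 0.039]
ee_rot: [-3.141, 0.0, 0.0]
force: [0.1, -0.8, 0.1]
opening: 0.0
grasp_force: 0.0
```

>>> jog_arm(increments=[1,0,0,1,0,0,0,1,0,0,0,0,0,0,1,0,0,0,0,0,0])

```text
time: 11.48
tool_pos: [0.5576, -0.2537, 0.038]
ee_rot: [-3.141, 0.0, 0.0]
force: [-0.4, -0.3, -0.5]
opening: 0.001
grasp_force: 0.0
```

>>> jog_arm(increments=[1,0,0,1,0,0,0,1,0,0,0,0,0,0,1,0,0,0,0,0,0])

```text
time: 11.73
tool_pos: [0.5577, -0.2537, 0.0371]
ee_rot: [-3.142, 0.0, 0.0]
force: [0.7, 1.0, -0.4]
opening: -0.001
grasp_force: 0.0
```

c clicked with a peak of about 11 N. Next is b.

>>> jog_arm(increments=[1,0,0,-40,0,0,0,1,0,-34,0,0,0,0,1,0,-34,0,0,0,0,1,0,-34,0,0,0,0,1,0,-34,0,0,0,0,1,0,-34,0,0,0,0,1,0,0,14,0,0,0,1,0,0,12,0,0,0])

```text
time: 12.4
tool_pos: [0.5583, -0.0818, 0.0514]
ee_rot: [3.141, -0.001, 0.003]
force: [0.2, -1.2, -0.6]
opening: -0.002
grasp_force: 0.0
```

>>> jog_arm(increments=[1,0,0,1,0,0,0,1,0,0,1,0,0,0,1,0,0,0,0,0,0,1,0,0,0,0,0,0])

```text
time: 12.73
tool_pos: [0.5581, -0.0842, 0.0499]
ee_rot: [3.141, -0.001, -0.001]
force: [-0.2, -0.3, 0.2]
opening: -0.0
grasp_force: 0.0
```

>>> jog_arm(increments=[1,0,0,1,0,0,0,1,0,0,1,0,0,0,1,0,0,0,0,0,0])

```text
time: 12.98
tool_pos: [0.5578, -0.0839, 0.0473]
ee_rot: [3.142, -0.0, -0.0]
force: [-0.5, 0.3, 0.0]
opening: -0.001
grasp_force: 0.0
```

>>> jog_arm(increments=[1,0,0,1,0,0,0,1,0,0,0,0,0,0,1,0,0,0,0,0,0])

```text
time: 13.23
tool_pos: [0.5577, -0.0837, 0.0462]
ee_rot: [-3.142, 0.0, 0.0]
force: [0.3, 0.8, 0.0]
opening: -0.002
grasp_force: 0.0
```

>>> jog_arm(increments=[1,0,0,1,0,0,0,1,0,0,0,0,0,0,1,0,0,0,0,0,0])

```text
time: 13.48
tool_pos: [0.5578, -0.0837, 0.0453]
ee_rot: [3.142, -0.0, 0.0]
force: [0.3, -0.5, 1.4]
opening: -0.003
grasp_force: 1.0
```

>>> jog_arm(increments=[1,0,0,1,0,0,0,1,0,0,0,0,0,0,1,0,0,0,0,0,0])

```text
time: 13.73
tool_pos: [0.5578, -0.0838, 0.0443]
ee_rot: [3.142, -0.0, 0.0]
force: [-1.2, -0.3, 3.6]
opening: 0.004
grasp_force: 1.8
```

>>> jog_arm(increments=[1,0,0,1,0,0,0,1,0,0,0,0,0,0,1,0,0,0,0,0,0])

```text
time: 13.98
tool_pos: [0.5578, -0.0837, 0.0433]
ee_rot: [-3.142, -0.0, 0.0]
force: [-0.6, -0.1, 4.6]
opening: -0.0
grasp_force: 2.4
```

>>> jog_arm(increments=[1,0,0,1,0,0,0,1,0,0,0,0,0,0,1,0,0,0,0,0,0])

```text
time: 14.23
tool_pos: [0.5578, -0.0837, 0.0423]
ee_rot: [3.142, -0.0, 0.0]
force: [-1.1, -0.4, 5.5]
opening: 0.001
grasp_force: 2.4
```

>>> jog_arm(increments=[1,0,0,1,0,0,0,1,0,0,0,0,0,0,1,0,0,0,0,0,0])

```text
time: 14.48
tool_pos: [0.5578, -0.0837, 0.0412]
ee_rot: [3.142, -0.0, 0.0]
force: [1.2, -0.2, 4.2]
opening: -0.0
grasp_force: 1.7
```

>>> jog_arm(increments=[1,0,0,1,0,0,0,1,0,0,1,0,0,0,1,0,0,0,0,0,0,1,0,0,0,0,0,0])

```text
time: 14.82
tool_pos: [0.5574, -0.0837, 0.0389]
ee_rot: [-3.141, 0.001, 0.0]
force: [-0.5, -0.2, -0.2]
opening: 0.001
grasp_force: 0.0
```

>>> jog_arm(increments=[1,0,0,1,0,0,0,1,0,0,1,0,0,0,1,0,0,0,0,0,0,1,0,0,0,0,0,0])

```text
time: 15.15
tool_pos: [0.5577, -0.0837, 0.0371]
ee_rot: [-3.142, 0.0, 0.0]
force: [-0.6, -0.5, 0.7]
opening: 0.001
grasp_force: 0.0
```

b clicked with a peak of about 5 N. For a, I'll back off, turn to yaw 90° to keep clear of the shield, and approach.

>>> jog_arm(increments=[1,0,0,-40,0,0,0,1,-33,0,-10,0,0,0,1,-33,0,-10,0,0,0,1,-33,0,0,0,0,0,1,0,0,0,0,0,-7,1,0,0,0,0,0,-7,1,0,0,0,0,0,-7,1,0,0,0,0,0,-7])

```text
time: 15.82
tool_pos: [0.4587, -0.0838, 0.0975]
ee_rot: [3.141, -0.0, 0.495]
force: [-0.1, 0.9, 0.5]
opening: 0.0
grasp_force: 0.0
```

>>> jog_arm(increments=[1,0,0,0,0,0,-7,1,0,0,0,0,0,-7,1,0,0,0,0,0,-7,1,0,0,0,0,0,-7,1,0,0,0,0,0,-7,1,0,0,0,0,0,-7,1,0,0,0,0,0,-7,1,0,0,0,0,0,-7])

```text
time: 16.48
tool_pos: [0.4587, -0.0838, 0.0973]
ee_rot: [3.141, 0.0, 1.472]
force: [0.1, 0.5, -0.0]
opening: -0.004
grasp_force: 0.0
```

>>> jog_arm(increments=[1,0,0,0,0,0,-6,1,0,0,0,0,0,0,1,0,0,0,0,0,0])

```text
time: 16.73
tool_pos: [0.4587, -0.0837, 0.0972]
ee_rot: [3.142, -0.0, 1.567]
force: [-0.1, -0.2, 1.3]
opening: 0.001
grasp_force: 0.0
```

>>> jog_arm(increments=[1,35,13,0,0,0,0,1,35,13,0,0,0,0,1,35,13,0,0,0,0,1,35,13,0,0,0,0,1,0,0,20,0,0,0,1,0,0,20,0,0,0,1,0,0,5,0,0,0,1,0,0,0,0,0,0])

```text
time: 17.4
tool_pos: [0.5094, 0.0561, 0.051]
ee_rot: [-3.139, 0.0, 1.568]
force: [-0.8, -0.8, -0.7]
opening: -0.001
grasp_force: 0.0
```

>>> jog_arm(increments=[1,0,0,2,0,0,0,1,0,0,2,0,0,0,1,0,0,1,0,0,0,1,0,0,0,0,0,0,1,0,0,0,0,0,0])

```text
time: 17.82
tool_pos: [0.511, 0.0561, 0.0477]
ee_rot: [3.141, -0.0, 1.57]
force: [0.2, 0.3, 0.1]
opening: -0.0
grasp_force: 0.0
```

>>> jog_arm(increments=[1,0,0,1,0,0,0,1,0,0,0,0,0,0,1,0,0,0,0,0,0])

```text
time: 18.07
tool_pos: [0.5107, 0.0563, 0.0463]
ee_rot: [3.142, -0.0, 1.571]
force: [-0.6, -0.2, 0.1]
opening: -0.001
grasp_force: 0.0
```

>>> jog_arm(increments=[1,0,0,1,0,0,0,1,0,0,0,0,0,0,1,0,0,0,0,0,0])

```text
time: 18.32
tool_pos: [0.5108, 0.0563, 0.0453]
ee_rot: [3.141, 0.0, 1.571]
force: [-0.6, -1.0, 4.2]
opening: -0.0
grasp_force: 2.0
```

>>> jog_arm(increments=[1,0,0,1,0,0,0,1,0,0,0,0,0,0,1,0,0,0,0,0,0])

```text
time: 18.57
tool_pos: [0.5109, 0.0563, 0.0444]
ee_rot: [3.141, 0.0, 1.571]
force: [-2.4, -0.4, 7.1]
opening: -0.005
grasp_force: 3.6
```

>>> jog_arm(increments=[1,0,0,1,0,0,0,1,0,0,0,0,0,0,1,0,0,0,0,0,0])

```text
time: 18.82
tool_pos: [0.5109, 0.0563, 0.0436]
ee_rot: [3.141, -0.0, 1.571]
force: [-3.5, -0.6, 10.6]
opening: -0.0
grasp_force: 5.1
```

>>> jog_arm(increments=[1,0,0,1,0,0,0,1,0,0,0,0,0,0,1,0,0,0,0,0,0])

```text
time: 19.07
tool_pos: [0.5109, 0.0563, 0.0428]
ee_rot: [3.141, -0.0, 1.571]
force: [-3.6, -0.2, 13.2]
opening: 0.001
grasp_force: 6.5
```

>>> jog_arm(increments=[1,0,0,1,0,0,0,1,0,0,0,0,0,0,1,0,0,0,0,0,0])

```text
time: 19.32
tool_pos: [0.5109, 0.0563, 0.0419]
ee_rot: [3.141, -0.0, 1.571]
force: [-4.8, -1.3, 15.4]
opening: 0.001
grasp_force: 7.9
```

>>> jog_arm(increments=[1,0,0,1,0,0,0,1,0,0,0,0,0,0,1,0,0,0,0,0,0])

```text
time: 19.57
tool_pos: [0.5109, 0.0563, 0.041]
ee_rot: [3.141, -0.0, 1.571]
force: [-4.9, -0.7, 17.7]
opening: -0.001
grasp_force: 8.6
```

>>> jog_arm(increments=[1,0,0,1,0,0,0,1,0,0,0,0,0,0,1,0,0,0,0,0,0])

```text
time: 19.82
tool_pos: [0.5107, 0.0563, 0.0393]
ee_rot: [3.141, -0.0, 1.571]
force: [1.0, 0.4, -0.0]
opening: -0.003
grasp_force: 0.0
```

>>> jog_arm(increments=[1,0,0,1,0,0,0,1,0,0,0,0,0,0,1,0,0,0,0,0,0])

```text
time: 20.07
tool_pos: [0.5105, 0.0563, 0.038]
ee_rot: [-3.141, 0.0, 1.571]
force: [-0.2, -0.6, 0.1]
opening: 0.003
grasp_force: 0.0
```

All three have clicked: a ≈ 17.7 N, b ≈ 5 N, c ≈ 11 N. The vial goes in c. I'll lift, check the plungers and look at the vial.

>>> jog_arm(increments=[1,0,0,-40,0,0,0,1,0,-10,-38,0,0,0,0.4,0,-22,-34,0,0,0,0.4,0,-21,-34,0,0,0,0.4,28,0,-14,0,0,0,0.4,28,0,0,0,0,0,0.4,28,0,0,0,0,0,0.4,0,0,0,0,0,0])

```text
time: 20.73
tool_pos: [0.4577, 0.1438, 0.1984]
ee_rot: [3.141, -0.001, 1.573]
force: [0.6, -0.6, 0.2]
opening: 0.599
grasp_force: 0.0
```

>>> jog_arm(increments=[0.4,0,0,0,0,0,0,0.4,0,0,0,0,0,0,0.4,0,0,0,0,0,0])

```text
time: 20.98
tool_pos: [0.4577, 0.1395, 0.1981]
ee_rot: [-3.141, 0.0, 1.57]
force: [-1.0, 0.1, 0.1]
opening: 0.6
grasp_force: 0.0
```

```bash
python3 - <<'E'
from h import *
np.set_printoptions(precision=4,suppress=True)
ci=imaging.camera_info("wrist");i=imaging.grab_frame("wrist");s=imaging.grab_frame("side")
print(bot.observe()["tool_pos"],proj("wrist",(.458,.209,.064),ci),proj("wrist",(.458,.209,0),ci))
s0=cv2.imread("pics/side0.png");f=lambda q:cv2.resize(q[155:275,255:345],(225,300),interpolation=cv2.INTER_CUBIC)
o=np.zeros((420,785,3),np.uint8);o[:,:560]=i;o[:300,560:]=f(s);cv2.imwrite("pics/w5.png",o);cv2.imwrite("pics/w5raw.png",i);cv2.imwrite("pics/s5.png",s)
m=(i.max(2)<60).astype(np.uint8);m[:,:]*=1
n,l,st,c=cv2.connectedComponentsWithStats(m)
for k in range(1,n):
    if 200<st[k,4]<6000: print(st[k],c[k],ray("wrist",*c[k],.064,ci)[:2])
E
```

```text
[0.4577 0.1395 0.1982] [286.3068 107.1674] [286.0073 104.144 ]
[508  87  52 186 370] [535.3514 177.273 ] [0.6692 0.1516]
[   0  266   17   98 1034] [  5.8182 316.8975] [0.1856 0.0133]
[287 347  35  36 722] [303.8684 364.5637] [ 0.4761 -0.0437]
```

View pics/w5.png

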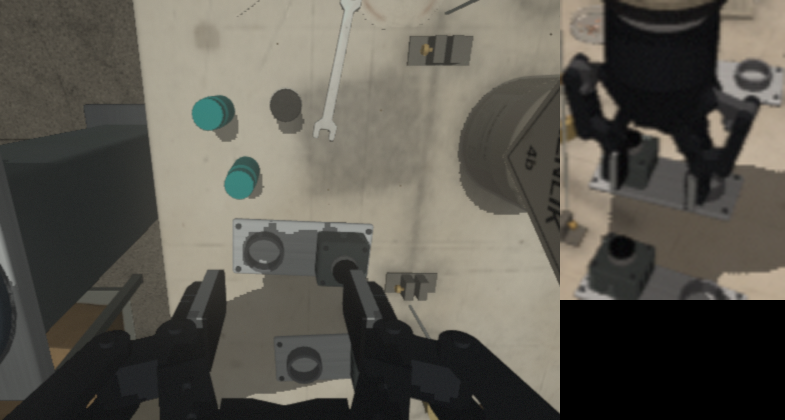

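The wrist view shows the vial's cap at (286,105), matching its estimate of (0.458, 0.210). Teal vials are at (210,113) and (241,180), the spanner jaw is at (325,130), and cap a is down. I'll turn to yaw 45° and go over the vial.

>>> jog_arm(increments=[0.5,0,0,0,0,0,6.43,0.5,0,0,0,0,0,6.43,0.5,0,0,0,0,0,6.43,0.5,0,0,0,0,0,6.43,0.5,0,0,0,0,0,6.43,0.5,0,0,0,0,0,6.43,0.5,0,0,0,0,0,6.43,0.5,0,0,0,0,0,0])

```text
time: 21.75
tool_pos: [0.4577, 0.1397, 0.1982]
ee_rot: [3.142, 0.0, 0.779]
force: [-0.2, 0.1, 0.2]
opening: 0.5
grasp_force: 0.0
```

>>> jog_arm(increments=[0.5,16.5,-16.5,0,0,0,0,0.5,16.5,-16.5,0,0,0,0,0.5,16.5,-16.5,0,0,0,0,0.5,0,0,30,0,0,0,0.5,0,0,30,0,0,0,0.5,0,0,20,0,0,0,0.5,0,0,0,0,0,0,0.5,0,0,0,0,0,0])

```text
time: 22.42
tool_pos: [0.4572, 0.2097, 0.1181]
ee_rot: [-3.141, 0.001, 0.787]
force: [0.0, -0.9, 0.8]
opening: 0.497
grasp_force: 0.0
```

```bash
python3 - <<'E'
from h import *
np.set_printoptions(precision=4,suppress=True)
ci=imaging.camera_info("wrist");i=imaging.grab_frame("wrist");print(bot.observe()["tool_pos"],bot.observe()["opening"],proj("wrist",(.458,.210,.064),ci))
cv2.imwrite("pics/w6.png",i)
s=imaging.grab_frame("side");c=imaging.grab_frame("scene");f=lambda q:cv2.resize(q,(200,260),interpolation=cv2.INTER_CUBIC)
o=np.zeros((520,760,3),np.uint8);o[:420,:560]=i;o[:260,560:]=f(s[235:365,230:330]);o[260:,560:]=f(c[220:350,190:290]);cv2.imwrite("pics/w6c.png",o)
E
```

```text
[0.4581 0.2101 0.1192] 0.49723794498257273 [287.0182 220.9013]
```

View pics/w6c.png

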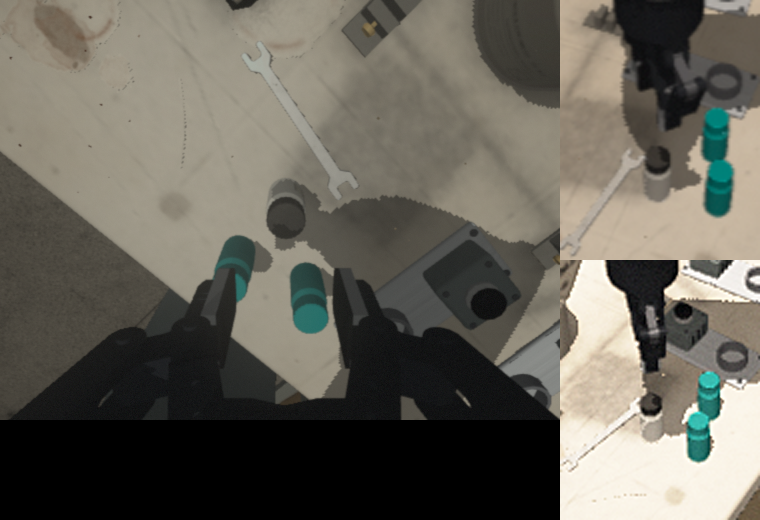

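The cap is at (286,219), within a pixel or two of the prediction, and centred between the fingers. Descending.

>>> jog_arm(increments=[0.5,0,0,30,0,0,0,0.5,0,0,30,0,0,0,0.5,0,0,20,0,0,0,0.5,0,0,10,0,0,0,0.5,0,0,0,0,0,0,0.5,0,0,0,0,0,0])

```text
time: 23.07
tool_pos: [0.4583, 0.2105, 0.0293]
ee_rot: [3.141, -0.001, 0.786]
force: [0.6, 0.6, 0.6]
opening: 0.501
grasp_force: 0.0
```

>>> jog_arm(increments=[0.5,0,0,5,0,0,0,0.5,0,0,5,0,0,0,0.5,0,0,0,0,0,0])

```text
time: 23.32
tool_pos: [0.4579, 0.2103, 0.0181]
ee_rot: [3.141, -0.0, 0.785]
force: [-0.9, -0.9, 0.5]
opening: 0.501
grasp_force: 0.0
```

>>> jog_arm(increments=[0.5,0,0,3,0,0,0,0.5,0,0,3,0,0,0,0.5,0,0,0,0,0,0])

```text
time: 23.57
tool_pos: [0.4574, 0.2102, 0.0118]
ee_rot: [-3.141, 0.0, 0.785]
force: [-0.4, -0.9, -0.2]
opening: 0.498
grasp_force: 0.0
```

>>> jog_arm(increments=[0.5,0,0,2,0,0,0,0.5,0,0,2,0,0,0,0.5,0,0,0,0,0,0])

```text
time: 23.82
tool_pos: [0.4575, 0.2102, 0.0079]
ee_rot: [-3.141, 0.0, 0.785]
force: [-0.4, -0.0, 0.4]
opening: 0.505
grasp_force: 0.0
```

```bash
python3 - <<'E'
from h import *
ci=imaging.camera_info("side");s=imaging.grab_frame("side");s0=cv2.imread("pics/s5.png")
print(bot.observe()["tool_pos"],bot.observe()["force"])
# rows where the picture differs from before, near the vial
for z in (0,.02,.04,.064): print(z,proj("side",(.458,.21,z)))
for x,y in ((.435,.233),(.481,.187)):
  for z in (0,.02,.03,.04): print((x,y,z),proj("side",(x,y,z)).round(1))
d=cv2.absdiff(s,s0).max(2);print((d[300:345:1,258:300:2]>40).astype(int))
E
```

```text
[0.45757614 0.21021869 0.0080344 ] [-0.25415279 -0.96793895  0.72261336]
0 [279.40026958 329.97668036]
0.02 [279.43845227 324.5975524 ]
0.04 [279.47781484 319.05220595]
0.064 [279.5266858  312.16732911]
(0.435, 0.233, 0) [285.9 343. ]
(0.435, 0.233, 0.02) [286.1 337.7]
(0.435, 0.233, 0.03) [286.1 334.9]
(0.435, 0.233, 0.04) [286.2 332.2]
(0.481, 0.187, 0) [273.2 317.6]
(0.481, 0.187, 0.02) [273.1 312.2]
(0.481, 0.187, 0.03) [273.1 309.4]
(0.481, 0.187, 0.04) [273.1 306.6]
[[0 1 1 1 1 1 1 1 1 1 1 1 1 1 1 1 1 1 1 1 1]
 [0 1 1 1 1 1 1 1 1 1 1 1 1 1 1 1 1 1 1 1 1]
 [0 1 1 1 1 1 1 1 1 1 1 1 1 1 1 1 1 1 1 1 1]
 [0 1 1 1 1 1 1 1 1 1 1 1 1 1 1 1 1 1 1 1 1]
 [0 1 1 1 1 1 1 1 1 1 1 1 1 1 1 1 1 1 1 1 1]
 [0 1 1 1 1 1 1 1 1 1 1 1 1 1 1 1 1 1 1 1 1]
 [0 0 1 1 1 1 1 1 1 1 1 1 1 1 1 1 1 1 1 1 1]
 [0 0 1 1 1 1 1 1 1 1 1 1 1 1 1 1 1 1 1 1 1]
 [0 0 1 1 1 1 1 1 1 1 1 1 1 1 1 1 1 1 1 1 1]
 [0 0 1 1 1 1 1 1 1 0 0 0 1 1 1 1 1 1 1 1 1]
 [0 0 1 1 1 1 1 1 1 0 0 0 0 1 1 1 1 1 1 1 1]
 [0 0 1 1 1 1 1 1 0 0 0 0 0 1 1 1 1 1 1 1 1]
 [0 0 0 1 1 1 1 1 0 0 0 0 0 1 1 1 1 1 1 1 1]
 [0 0 0 1 1 1 1 1 0 0 0 0 0 1 1 1 1 1 
[... 702 characters left out ...]
0 0 0 1 1 1 1 1 1 0 0 0]
 [0 0 0 0 0 0 0 0 0 0 0 0 1 1 1 1 1 0 0 0 0]
 [0 0 0 0 0 0 0 0 0 0 0 0 1 1 1 1 1 0 0 0 0]
 [0 0 0 0 0 0 0 0 0 0 0 0 1 1 1 1 1 1 0 0 0]
 [0 0 0 0 0 0 0 0 0 0 0 0 1 1 1 1 1 1 0 0 0]
 [0 0 0 0 0 0 0 0 0 0 0 0 1 1 1 1 1 1 1 0 0]
 [0 0 0 0 0 0 0 0 0 0 0 0 1 1 1 1 1 1 1 1 0]
 [0 0 0 0 0 0 0 0 0 0 0 1 1 1 1 1 1 1 1 1 1]
 [0 0 0 0 0 0 0 0 0 0 0 0 1 1 1 1 1 1 1 1 1]
 [0 0 0 0 0 0 0 0 0 0 0 0 1 1 1 1 1 1 1 1 1]
 [0 0 0 0 0 0 0 0 0 0 0 0 0 1 1 1 1 1 1 1 1]
 [0 0 0 0 0 0 0 0 0 0 0 0 0 1 1 1 1 1 1 1 0]
 [0 0 0 0 0 0 0 0 0 0 0 0 0 1 1 1 1 1 1 0 0]
 [0 0 0 0 0 0 0 0 0 0 0 0 0 0 1 1 1 1 0 0 0]
 [0 0 0 0 0 0 0 0 0 0 0 0 0 0 1 1 1 0 0 0 0]
 [0 0 0 0 0 0 0 0 0 0 0 0 0 0 0 0 0 0 0 0 0]]
```

>>> jog_arm(increments=[0.5,0,0,2,0,0,0,0.5,0,0,2,0,0,0,0.5,0,0,2,0,0,0,0.5,0,0,0,0,0,0])

```text
time: 24.2
tool_pos: [0.4574, 0.2102, 0.0018]
ee_rot: [-3.141, 0.001, 0.785]
force: [-0.4, 0.5, 0.6]
opening: 0.501
grasp_force: 0.0
```

>>> jog_arm(increments=[0.5,0,0,2,0,0,0,0.5,0,0,2,0,0,0,0.5,0,0,2,0,0,0,0.5,0,0,0,0,0,0])

```text
time: 24.53
tool_pos: [0.4575, 0.2102, -0.0042]
ee_rot: [-3.141, 0.0, 0.785]
force: [-0.1, -0.5, -0.3]
opening: 0.5
grasp_force: 0.0
```

>>> jog_arm(increments=[1,0,0,0,0,0,0,1,0,0,0,0,0,0,1,0,0,0,0,0,0,1,0,0,0,0,0,0,1,0,0,0,0,0,0,1,0,0,0,0,0,0], force=30)

```text
time: 25.03
tool_pos: [0.4577, 0.2103, -0.0037]
ee_rot: [3.142, -0.0, 0.785]
force: [-0.2, -0.9, 0.9]
opening: 0.313
grasp_force: 29.5
```

Gripped, with opening 0.313 and 29.5 N on the pad. I'll lift and carry it over toward station c.

>>> jog_arm(increments=[1,0,0,-10,0,0,0,1,0,0,-20,0,0,0,1,0,0,-35,0,0,0,1,0,0,-40,0,0,0,1,0,0,-40,0,0,0,1,0,0,-30,0,0,0,1,0,0,0,0,0,0])

```text
time: 25.62
tool_pos: [0.4601, 0.2114, 0.1781]
ee_rot: [3.139, -0.008, 0.785]
force: [1.2, 0.6, -0.6]
opening: 0.315
grasp_force: 29.6
```

>>> jog_arm(increments=[1,-12,12,0,0,0,0,1,-23,23,0,0,0,0,1,-23,23,0,0,0,0,1,-23,23,0,0,0,0,1,-23,23,0,0,0,0,1,-23,23,0,0,0,0,1,-23,23,0,0,0,0,1,-23,23,0,0,0,0])

```text
time: 26.28
tool_pos: [0.4572, -0.0359, 0.172]
ee_rot: [3.141, -0.0, 0.785]
force: [0.7, 0.2, -0.2]
opening: 0.316
grasp_force: 29.6
```

>>> jog_arm(increments=[1,-23,23,0,0,0,0,1,-12,12,0,0,0,6.43,1,0,0,0,0,0,6.43,1,0,0,0,0,0,6.43,1,0,0,0,0,0,6.43,1,0,0,0,0,0,6.43,1,0,0,0,0,0,6.43,1,0,0,0,0,0,6.43])

```text
time: 26.95
tool_pos: [0.4575, -0.0839, 0.1718]
ee_rot: [3.142, -0.0, -0.006]
force: [0.2, 0.4, -0.6]
opening: 0.313
grasp_force: 29.6
```

>>> jog_arm(increments=[1,0,0,0,0,0,0,1,0,0,0,0,0,0])

```text
time: 27.12
tool_pos: [0.4576, -0.0839, 0.1716]
ee_rot: [3.142, -0.0, 0.003]
force: [0.8, -0.0, -0.5]
opening: 0.311
grasp_force: 29.6
```

```bash
python3 - <<'E'
from h import *
np.set_printoptions(precision=4,suppress=True)
ci=imaging.camera_info("wrist");i=imaging.grab_frame("wrist");cv2.imwrite("pics/w7.png",i)
o=bot.observe();print(o["tool_pos"],o["opening"],o["grasp_force"],o["force"])
for p in [(.481,-.268,.024),(.481,-.268,.008),(.558,-.254,.058),(.481,-.087,.024)]: print(p,proj("wrist",p,ci))
u,v=proj("wrist",(.481,-.268,.024),ci).astype(int)
g=cv2.GaussianBlur(cv2.cvtColor(i,cv2.COLOR_BGR2GRAY),(3,3),0)
r=45;x0,y0=max(u-r,0),max(v-r,0);c=g[y0:v+r,x0:u+r]
h=cv2.HoughCircles(c,cv2.HOUGH_GRADIENT,1,4,param1=100,param2=12,minRadius=12,maxRadius=32)
if h is not None:
    for a in h[0][:6]: print(a+[x0,y0,0],ray("wrist",a[0]+x0,a[1]+y0,.024,ci)[:2])
print(c[::4,::3])
E
```

```text
[ 0.4576 -0.0839  0.1715] 0.31490709638066566 29.62436653819168 [ 0.1902 -0.0487 -1.2533]
(0.481, -0.268, 0.024) [496.0864 159.2086]
(0.481, -0.268, 0.008) [486.3942 156.0047]
(0.558, -0.254, 0.058) [523.2377  61.0093]
(0.481, -0.087, 0.024) [288.7279 158.6519]
[493.5 153.5  28.5] [ 0.486  -0.2648]
[494.5 161.5  27.9] [ 0.479 -0.267]
[488.5 154.5  18.8] [ 0.4851 -0.2606]
[499.5 156.5  22.1] [ 0.4834 -0.2705]
[502.5 163.5  23.5] [ 0.4772 -0.2743]
[491.5 157.5  23.5] [ 0.4825 -0.2637]
[[ 74  84  86  86  87  88  87  85  85  87  86  87  85  83  84  86  85  83
   84  84  85  84  85  84  80  80  81  81  80  81]
 [ 74  84  86  86  87  88  87  86  85  86  86  87  85  83  85  86  85  84
   85  84  85  85  85  84  81  81  82  82  81  81]
 [ 73  84  86  86  86  88  87  85  85  86  86  87  85  82  84  86  84  84
   84  84  84  84  85  84  81  81  83  83  83  82]
 [ 73  83  86  86  86  87  87  85  86  86  86  87  85  83  85  85  84  83
   84  84  85  85  85  84  80  80  81  82  82  81]
 [ 73  83  86  86  87  87  87  86  85  86  86  87  85  82  85  86  84  83
   84  84  84  85  85  84  80  81  81 
[... 1563 characters left out ...]
 77  66  67  66  70  80
   84  84  85  54  44  58  86  88  88  87  87  87]
 [ 82  72  83  86  83  84  85  85  84  85  88  86  85  83  84  84  84  84
   84  83  83  83  80  84  88  88  87  87  88  88]
 [ 82  73  82  55  45  61  85  85  84  85  86  85  84  80  80  82  80  83
   85  86  87  88  88  88  88  88  88  88  88  90]
 [ 83  72  82  77  62  78  79  78  78  76  80  81  83  83  84  85  85  86
   87  87  87  87  88  88  87  88  88  88  88 125]
 [ 83  80  77  74  74  73  73  74  77  80  81  82  83  83  86  86  86  87
   87  87  87  87  88  88  88  88  89  89  90 148]
 [ 83  80  77  76  75  75  77  77  79  81  82  83  83  84  85  85  86  87
   88  87  87  88  87  89  89  89  89  90 107 156]]
```

```bash
python3 - <<'E'
from h import *
i=cv2.imread("pics/w7.png");g=cv2.cvtColor(i,cv2.COLOR_BGR2GRAY)
# light rim (50..62) points at 15..25 px round the rough rim centre, circle fit
yy,xx=np.nonzero((g>51)&(g<62));q=np.c_[xx,yy].astype(float);c=np.array([499.,158.])
for _ in range(8):
    s=q[np.abs(np.linalg.norm(q-c,axis=1)-21)<3.5]
    A=np.c_[2*s,np.ones(len(s))];r=np.linalg.lstsq(A,(s**2).sum(1),rcond=None)[0];c=r[:2]
print(c,np.sqrt(r[2]+c@c),len(s),ray("wrist",*c,.024),ray("wrist",499,158,.024),inc(*(np.append(ray("wrist",*c,.024)[:2],0)-np.append(bot.observe()["tool_pos"][:2],0))))
E
```

```text
[498.4242557  158.77487425] 21.390771514498976 416 [ 0.48153029 -0.26989153  0.024     ] [ 0.48221109 -0.27026254  0.024     ] [2.31982262e+01 1.86090132e+02 1.76756637e-02]
```

>>> jog_arm(increments=[1,3,20,0,0,0,0,1,5,35,0,0,0,0,1,5,35,0,0,0,0,1,5,35,0,0,0,0,1,4,35,0,0,0,0,1,1.5,24.5,0,0,0,0,1,0,0,0,0,0,0,1,0,0,0,0,0,0])

```text
time: 27.83
tool_pos: [0.4808, -0.2694, 0.1709]
ee_rot: [-3.141, 0.001, 0.001]
force: [0.4, 0.5, -1.3]
opening: 0.312
grasp_force: 29.7
```

>>> jog_arm(increments=[1,0,0,30,0,0,0,1,0,0,35,0,0,0,1,0,0,35,0,0,0,1,0,0,25,0,0,0,1,0,0,13,0,0,0,1,0,0,0,0,0,0,1,0,0,0,0,0,0])

```text
time: 28.42
tool_pos: [0.481, -0.2674, 0.0335]
ee_rot: [-3.141, 0.001, 0.002]
force: [0.4, 0.9, -0.1]
opening: 0.316
grasp_force: 29.7
```

```bash
python3 - <<'E'
from h import *
np.set_printoptions(precision=4,suppress=True,linewidth=200)
o=bot.observe();p=o["tool_pos"];print(p,o["opening"],o["force"])
for n in("side","scene"):
    i=imaging.grab_frame(n);cv2.imwrite(f"pics/{n}8.png",i)
    q=proj(n,(p[0],p[1],p[2]+.0037));w=proj(n,(.4815,-.2685,.024));print(n,"vial bottom expected",q,"rim centre",w)
    u,v=w.astype(int);print(cv2.cvtColor(i,cv2.COLOR_BGR2GRAY)[v-22:v+14,u-16:u+17])
E
```

```text
[ 0.481  -0.2674  0.0335] 0.31577310703884565 [ 0.3505  0.9197 -0.0864]
side vial bottom expected [333.2399 179.0503] rim centre [332.7544 182.4298]
[[115 118 117 ...  80  81  80]
 [ 95  96  97 ...  81  80  81]
 [ 69  72  81 ...  81  82  79]
 ...
 [131 134 124 ... 137 141 143]
 [ 98  98  98 ... 134 137 139]
 [155 156 156 ... 132 133 133]]
scene vial bottom expected [318.8293 191.2045] rim centre [318.507  194.2746]
[[148 150 148 ... 102 113 115]
 [217 216 172 ... 114 118 115]
 [224 222 227 ... 119 114 121]
 ...
 [241 243 244 ... 228 225 227]
 [242 241 242 ... 223 221 226]
 [241 241 241 ... 214 216 222]]
```

>>> jog_arm(increments=[1,0,1,3,0,0,0,1,0,0,3,0,0,0,1,0,0,3,0,0,0,1,0,0,2,0,0,0,1,0,0,0,0,0,0])

```text
time: 28.93
tool_pos: [0.4809, -0.2693, 0.0218]
ee_rot: [-3.141, 0.001, -0.0]
force: [0.4, 0.2, 0.3]
opening: 0.317
grasp_force: 29.7
```

>>> jog_arm(increments=[1,0,0,2,0,0,0,1,0,0,2,0,0,0,1,0,0,2,0,0,0,1,0,0,2,0,0,0,1,0,0,0,0,0,0])

```text
time: 29.35
tool_pos: [0.4809, -0.2693, 0.0137]
ee_rot: [-3.141, 0.001, -0.0]
force: [-0.3, 0.5, -1.3]
opening: 0.315
grasp_force: 29.7
```

>>> jog_arm(increments=[1,0,0,2,0,0,0,1,0,0,2,0,0,0,1,0,0,0,0,0,0,1,0,0,0,0,0,0])

```text
time: 29.68
tool_pos: [0.4811, -0.2694, 0.0101]
ee_rot: [-3.142, 0.0, -0.0]
force: [0.1, -0.2, 0.4]
opening: 0.312
grasp_force: 29.7
```

>>> jog_arm(increments=[1,0,0,1,0,0,0,1,0,0,1,0,0,0,1,0,0,0,0,0,0,1,0,0,0,0,0,0])

```text
time: 30.02
tool_pos: [0.4811, -0.2694, 0.0082]
ee_rot: [-3.142, 0.0, -0.0]
force: [-0.1, 1.2, -0.9]
opening: 0.308
grasp_force: 29.7
```

>>> jog_arm(increments=[1,0,0,1,0,0,0,1,0,0,1,0,0,0,1,0,0,0,0,0,0,1,0,0,0,0,0,0])

```text
time: 30.35
tool_pos: [0.4811, -0.2694, 0.0061]
ee_rot: [-3.142, 0.0, -0.0]
force: [0.5, -1.0, -1.0]
opening: 0.314
grasp_force: 29.7
```

>>> jog_arm(increments=[1,0,0,1,0,0,0,1,0,0,0,0,0,0,1,0,0,0,0,0,0])

```text
time: 30.6
tool_pos: [0.4811, -0.2694, 0.0051]
ee_rot: [-3.142, 0.0, -0.0]
force: [0.5, 0.1, -1.0]
opening: 0.312
grasp_force: 29.7
```

>>> jog_arm(increments=[1,0,0,0.5,0,0,0,1,0,0,0,0,0,0,1,0,0,0,0,0,0])

```text
time: 30.85
tool_pos: [0.4811, -0.2694, 0.0047]
ee_rot: [-3.142, 0.0, -0.0]
force: [-0.3, -0.3, -1.3]
opening: 0.312
grasp_force: 29.7
```

Reached the expected floor height with no side force. Releasing and retreating straight up.

>>> jog_arm(increments=[0.6,0,0,0,0,0,0,0.5,0,0,0,0,0,0,0.5,0,0,0,0,0,0,0.5,0,0,0,0,0,0])

```text
time: 31.18
tool_pos: [0.4811, -0.2694, 0.0047]
ee_rot: [3.142, -0.0, -0.0]
force: [-0.4, -0.3, -0.4]
opening: 0.498
grasp_force: 0.0
```

>>> jog_arm(increments=[0.5,0,0,-10,0,0,0,0.5,0,0,-20,0,0,0,0.5,0,0,-30,0,0,0,0.5,0,0,-40,0,0,0,0.5,0,0,-40,0,0,0,0.5,-20,0,-30,0,0,0,0.5,-40,0,0,0,0,0,0.5,0,0,0,0,0,0])

```text
time: 31.85
tool_pos: [0.4168, -0.269, 0.1768]
ee_rot: [3.141, 0.0, -0.001]
force: [0.1, -0.0, 1.0]
opening: 0.499
grasp_force: 0.0
```

```bash
python3 - <<'E'
from h import *
np.set_printoptions(precision=4,suppress=True)
ci=imaging.camera_info("wrist");i=imaging.grab_frame("wrist");cv2.imwrite("pics/w9.png",i)
o=bot.observe();print(o["tool_pos"],o["force"])
for p in [(.4815,-.2690,.072),(.4815,-.2690,.024),(.558,-.254,.058)]: print(p,proj("wrist",p,ci))
m=(i.max(2)<52).astype(np.uint8)
n,l,st,c=cv2.connectedComponentsWithStats(m)
for k in range(1,n):
    if 150<st[k,4]<4000: print(st[k],c[k],ray("wrist",*c[k],.072,ci)[:2],ray("wrist",*c[k],.058,ci)[:2])
# caps in side view: black blobs
s=imaging.grab_frame("side");cv2.imwrite("pics/s9.png",s);s0=cv2.imread("pics/side0.png")
for nm,q in(("start",s0),("now",s)):
    n,l,st,c=cv2.connectedComponentsWithStats((q[150:270,260:350].max(2)<38).astype(np.uint8))
    print(nm,[(st[k,4],(c[k]+[260,150]).round(1)) for k in range(1,n) if st[k,4]>15])
for p in [(.5577,-.2537),(.5585,-.084),(.515,.056)]: print(proj("side",(*p,.066)),proj("side",(*p,.054)))
print(proj("side",(.4815,-.269,.065)))
E
```

```text
[ 0.4189 -0.2693  0.1763] [ 1.1068 -0.149  -0.1904]
(0.4815, -0.269, 0.072) [284.9651 112.6712]
(0.4815, -0.269, 0.024) [284.8179 109.1725]
(0.558, -0.254, 0.058) [263.1586  -2.7157]
[  3   0  38  17 487] [22.8665  6.6222] [ 0.5499 -0.0951] [ 0.5526 -0.0861]
[ 20   0  72  44 920] [72.6598 24.6728] [ 0.5391 -0.1261] [ 0.5412 -0.1187]
[249   0  34  17 416] [265.5337   6.4014] [ 0.5497 -0.2562] [ 0.5524 -0.2555]
[ 52  92  16  28 206] [ 57.5631 105.2282] [ 0.487  -0.1054] [ 0.4864 -0.097 ]
start [(np.int32(33), array([304.7, 167.8])), (np.int32(49), array([282.7, 206.9])), (np.int32(66), array([279.3, 250.4]))]
now [(np.int32(36), array([304.4, 171.4])), (np.int32(16), array([333.4, 173.1])), (np.int32(49), array([282.6, 210.1])), (np.int32(66), array([279.5, 253.7]))]
[306.0893 167.4419] [305.8945 170.8865]
[284.2733 205.6796] [284.2187 209.2139]
[280.4823 249.3481] [280.4528 252.9137]
[334.0949 170.7448]
```

```bash
python3 - <<'E'
from h import *
np.set_printoptions(precision=4,suppress=True,linewidth=220)
i=cv2.imread("pics/w9.png");g=cv2.cvtColor(i,cv2.COLOR_BGR2GRAY)
print(g[72:152:4,240:332:4])
for t in (36,45,55,65,75):
    n,l,st,c=cv2.connectedComponentsWithStats((g[60:165,230:340]<t).astype(np.uint8));print(t,[(st[k],(c[k]+[230,60]).round(1)) for k in range(1,n) if st[k,4]>200])
for nm in("s9","side0"):
    print(cv2.imread(f"pics/{nm}.png").max(2)[162:198,320:348:2])
E
```

```text
[[164 163 177 177 179 178 175 175 175 177 170 171 171 166 168 168 167 167 164 123 151 153 156]
 [163 153 176 176 178 179 175 174 177 176 171 169 172 165 166 166 166 167 166 128 150 151 153]
 [162 147 175 176 177 179 175 174 180 177 172 165 173 168 165 165 166 168 165 141 150 149 151]
 [162 151 174 176 176 178 176 174 180 177 166 131 108  95 136 165 167 167 165 153 148 152 154]
 [163 162 171 176 178 178 177 174 169 110 108 105 106 109 104  98 110 166 165 158 128 156 154]
 [164 164 160 176 176 178 178 165 110  95 171 166 157 101  80  74  86 102 143 163 132 158 153]
 [162 164 147 177 177 178 176 111  85 155 117  84  99 108  96  86  70  95  99 156 125 160 157]
 [164 163 141 176 177 176 149  98 114  70  76  76  74  69  95  95  69  75  98  97 119 156 155]
 [161 165 160 174 177 177 116  87  68  74  73  72  73  72  71  86  88  69  97  96 135 151 149]
 [162 163 162 165 179 176 111 103  74  74  74  72  71  71  70  67  95  71  97  94 147 151 153]
 [161 162 161 151 177 176 117  82  75  74  73  72  71  73  72  70  95  68  97 134 155 128 153]
 [161 160 161 144 178 177 117  80  73  72  72  72  72  
[... 4455 characters left out ...]
3 118  52  84 120 127 127 100  67 132 150 142 162]
 [155 155 133  54  55  73  88  89  64  59 136 149 141 160]
 [152 152 148  63  54  59  57  61  53  65 146 149 142 160]
 [153 153 150  92  56  56  57  56  54  94 151 152 150 158]
 [154 152 154 131  77  63  58  61  72 133 152 152 148 155]
 [153 154 153 151 131 105  80  91 132 150 150 148 139 151]
 [155 154 154 153 150 147 145 145 149 152 145 136 135 148]
 [151 161 160 154 154 153 153 153 152 153 112 110 128 142]
 [110 118 124 135 150 159 161 156 150 151 115 112 122 138]
 [157 135  98  98 107 114 119 131 124 143 158 152 126 136]
 [164 164 160 157 158 141  95  94  95 107 120 125 131 136]
 [164 165 165 166 165 160 155 152 147 134 117  98 143 139]]
```

The vial stands upright, centred and seated in well c. All three caps read about 12 mm lower than at the start, and the gripper is clear. Handing in.

```bash
python3 -c "
from cell import bot
print(bot.job_done())"
```

```text
the job is handed in; nothing more can be done
None
```

The job is handed in, with no verdict returned: all three latches clicked and locked (a ≈ 17.7 N, b ≈ 5.5 N, c ≈ 11 N, all under 25 N), and the white vial stands upright and released in station c's well.

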